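# Set the saw jig's length stop and butt the tube against it

### The arm

A 6-joint arm with a two-finger parallel gripper is mounted at the origin on a cart in front of the work surface, level with it; the furniture and walls round the work are solid. World frame = base frame: x ahead of the robot, y to its left, z up, the work surface at z = 0. Lengths are in mm, angles in degrees, forces in N, time in s.
With the tool pointing down it reaches from about 250 to 775 mm from the base axis. Payload 4 kg.
Tool frame: the origin (TCP) lies at the very end of the fingers, on their centre line; the grasp point (between the pads) lies 19 mm behind it; z points along the fingers, y is the line along which they close (so a half turn about z gives the same grasp; the last joint's range is limited). The gripper opens to 94 mm and grips with 3 to 60 N. Pads are 16 mm wide; open, the fingers measure 119 mm over their backs; the gripper's body (75 mm by 177 mm) begins 78 mm behind the grasp point.
Start: joints at [-79.819, 4.996, 78.535, -0, 96.463, -5.907], TCP at [152.416, -528.482, 165.806] pointing down, gripper open.
Joint ranges: [-177.83, 177.83], [-43.37, 116.18], [15.69, 146.23], [-61.86, 241.86], [9.47, 152.12], [-147.06, 147.06]. Speed limits (degrees/s): [159.86, 159.86, 180, 180, 180, 180].

### API

Orientations are given as [roll, pitch, yaw] about the fixed x, y, z axes, in that order (R = Rz(yaw) Ry(pitch) Rx(roll)).
In Python, from station import env gives the robot as it stands.
- The arm moves only by the shell command python3 -m inch 'ROWS' [FORCE]. ROWS is JSON, a list of rows, each a list of 3 entries, a list of its own where there are three numbers: the finger opening in mm, from 0 to 94, then the shift along the tool's x, y, z in mm, then the turn, a rotation vector about the tool's x, y, z in rad. A call has exactly 10 rows; each row shifts and turns the commanded pose from where the row before left it, along the tool's axes as they then stand; what a row does not reach is not made up. A row lasts 1/10 s, in which the tool goes at most 50 mm and 8.59 degrees, less where a joint would pass 70% of its speed; a pose out of reach is approached as far as the arm can. A call with a gripper value outside its range is refused whole. The fingers move at their own pace and stop on an object; FORCE is the grip in N (left out, the last holds). Time passes only in rows, so rows that do not move let the fingers close, or fill a call up. It gives the time, the measured TCP pose, the force, the opening and the grip force at its end, in the units of the state.
- env.get_state(): the state, without advancing time (a new reading comes with each control period).
- env.get_image(name): name is "scene" or "top" or "wrist"; returns a dict with "color" (400x640x3 uint8, red, green, blue), "camera_matrix" (3x3 intrinsics, pixels), "R" (3x3) and "t" (3): a world point X has camera coordinates R X + t; the wrist camera has in their place "T_tool_cam" (4x4, takes a point from camera to tool coordinates, whose origin is the TCP and whose axes are the flange's). Camera axes: x right, y down, z forward; pixel columns grow to the right and rows downward; lengths in mm; the calibration is good to about 2 mm. A picture is of the moment at which its call begins: read the wrist's pose just before it. There is no depth.
- env.hand_in(): hands the job in; it is judged then, once.
The state is a dict: "time_s": time; "joints": joint angles; "joint_vel": joint speeds; "joint_torque": joint torques, N m; "tcp_pos": TCP position; "orientation": TCP orientation; "ft_force": force on the tool from outside, world axes, zero at the start; "moment": the same for the moment, N m; "grip_width": finger opening in mm; "gripper_force": force on a finger pad.
Only numpy, scipy, OpenCV 4.12 (cv2) and the standard library are available. Lean on these libraries where they do the work, as an engineer would, in place of code of your own. Each camera call takes 0.05 s, during which the arm holds its last target. There are 200 camera calls.

### The job

The next piece of square tube is to be sawn 120 mm long. On the saw jig, lift the length stop by its thumb tab, move it along to the fifth notch of the rack, counted from the saw-slot end, and let it drop fully home. Then lay the loose brass tube flat in the channel, running between the saw cheeks and out past them, with its end touching the stop; let go of it there, and leave the calliper, tin and bottle where they are.

Things in the scene. Friction and masses are not known exactly. Their poses are not given: they have to be found in the camera images.
- saw_jig: Saw jig fixed to the bench: aluminium base plate 124 (x) x 320 (y) x 10 mm, origin at the centre of its underside. Coordinates below are in this frame, in mm: +y is the stop end, -y the saw end, -x the side towards the robot, z up. The stop rides on a 10 mm steel rod along y at x = 52, z = 30, held by brackets at y = -100 and 120, tops at z = 41.
- channel_slot (a point): Point on the tube channel's floor in the middle of the 2 mm saw slot: x -22, y -105, z 18. The steel channel runs along y from -155 to 155 at x = -22; it is 18 wide at the floor, its lips flare to 22 at z = 24, their top. Dark steel saw cheeks (each 14 wide in x, tops at z = 46) stand 32 apart either side of the channel from y = -126 to -84.
- notch_five (a point): The stop's pin lies here when home in the fifth notch: x 8, y 21, z 25. The steel rack (x 2 to 14) has 8 pointed teeth, tips at z = 31, and 7 notches at 15 mm pitch, y = -39 (first) to 51 (seventh), counted from the saw end. Below the tips the teeth have upright sides: the stop cannot be pushed out sideways, it must be lifted.
- stop_slide (a joint): Place of the stop along the rod, m, growing towards the jig's +y, away from the slot: 0 in the first notch (60 mm pieces), 0.015 second, 0.030 third, 0.045 fourth, 0.060 fifth (120 mm pieces), 0.075 sixth, 0.090 seventh; play 0.8 mm either way. It starts in one of the first four. Lifted, it slides freely (under 1 N).
- stop_lift (a joint): How far the stop's arm is swung up about the rod, rad: 0 lying down, pin home in a notch; clear of the tooth tips from 0.21; limit 1.1. Let go, it falls back by its own weight (about 2 N in all); over a tooth tip it slips into the nearer notch.
- thumb_tab (a point): Middle of the thumb tab, the upright dark steel plate with rounded top at the robot's end of the stop's arm: 22 mm wide along the arm (x), 10 thick along y; its top is 12 above this point, the arm's top (arm 12 wide in y) 17 below. Arm down: x -55, z 60, y 6 more than the stopping face. Grip across its thickness. It moves on a 111 mm radius about the rod; raised 0.27 rad it is 27 higher.
- stop_face (a point): Point on the stopping face, the flat -y face of the 12 mm wide foot that hangs from the stop's arm into the channel. Arm down: x -22, z 26, and 60 mm + stop_slide from the saw slot along +y. The tube's end touches it when the tube's centre is 80 mm from it towards -y.
- brass_tube: Loose square brass tube, 16 x 16 x 160 mm, ends alike, 0.12 kg; origin at its centre, y along its length. Starts on the bench between jig and robot, roughly along the jig. In the channel its centre is at x -22, z 26, its upper 10 mm above the lips. Against the stop in the fifth notch its centre is at y -65: grip it about 20 mm nearer the stop, clear of the cheeks.
- calliper: Steel vernier calliper, 53 x 150 x 8 mm, lying loose left of the jig; bystander. Origin at the centre of its underside.
- flux_tin: Round tin, 63 mm across and 24 mm high, standing loose left of or behind the jig; bystander. Origin at the centre of its underside.
- pickle_bottle: White bottle with a red cap, 46 mm across and 106 mm high, standing loose left of or behind the jig; bystander. Origin at the centre of its underside.

How it is judged (in metres and radians):
On the way, in this order (a step that is already met when the one before it is completed fails the run):
1. the stop lies home in the fifth notch, let go (value of joint stop_slide between 0.0578 and 0.0622 m and value of joint stop_lift below 0.035 rad and contact force between the fingers and stop_lift below 0.2 N), for 0.2 s.
2. the tube lies in the channel with its end against the stop (x of brass_tube in the frame of saw_jig between -0.025 and -0.019 m and z of brass_tube in the frame of saw_jig between 0.0235 and 0.0285 m and angle between the y axis of brass_tube and the y axis of saw_jig, either way round below 0.04 rad and y of brass_tube in the frame of stop_face between -0.0826 and -0.0775 m and value of joint stop_slide between 0.0578 and 0.0622 m and value of joint stop_lift below 0.035 rad), for 0.2 s.
At the end, for the whole second after the job is handed in: The stop's pin is home in the fifth notch (slide 60 +- 2.2 mm, arm within 0.035 rad of fully down); the tube lies at rest flat on the channel's floor (centre within 3 mm across, 2.5 mm in height, 0.04 rad in direction) with its end no more than 2.6 mm from the stopping face (all of step 2 and linear speed of brass_tube below 0.01 m/s); the robot touches nothing.
It fails at once if the calliper is moved by more than 30 mm (distance of calliper from where it was at the start of the episode above 0.03 m).
It fails at once if the flux tin is moved by more than 30 mm (distance of flux_tin from where it was at the start of the episode above 0.03 m).
It fails at once if the pickle bottle is moved by more than 30 mm (distance of pickle_bottle from where it was at the start of the episode above 0.03 m).
It also fails if it takes over 51 s, if anything falls off the work surface, if the arm or the gripper's body presses on something with over 40 N, if the wrist force passes 120 N, or if a joint passes its speed limit or range.

## Working session

There is one attempt and no reset: what is moved stays moved. The work goes in short steps, Python scripts to look and compute and a shell command to move; the robot and the scene stay as the last step left them, time stands still between calls to the robot, and variables do not carry over. Pictures are saved under pics/ and viewed, at most 10 in all, crops included, and the job is handed in when it is done.

```bash
mkdir -p pics; cat > h.py <<'E'
import numpy as np, cv2
from station import env
from scipy.spatial.transform import Rotation as Ro
def snap(name,fn=None):
    s=env.get_state(); im=env.get_image(name)
    K=np.array(im["camera_matrix"])
    if name=="wrist":
        T=np.array(im["T_tool_cam"]); Rt=Ro.from_euler('xyz',s["orientation"],degrees=True).as_matrix()
        Rwc=Rt@T[:3,:3]; c=Rt@T[:3,3]+np.array(s["tcp_pos"])
        R=Rwc.T; t=-R@c
    else: R=np.array(im["R"]);t=np.array(im["t"])
    c=-R.T@t
    if fn: 
        cv2.imwrite(f"pics/{fn}.png",im["color"][:,:,::-1]); np.savez(f"pics/{fn}.npz",K=K,R=R,t=t)
    return im["color"],K,R,t
def ray(cam,p):
    K,R,t=cam; d=R.T@np.linalg.inv(K)@np.array([p[0],p[1],1.]); return -R.T@t,d/np.linalg.norm(d)
def onz(cam,p,z):
    o,d=ray(cam,p); return o+d*(z-o[2])/d[2]
def tri(l):
    A=np.zeros((3,3));b=np.zeros(3)
    for cam,p in l:
        o,d=ray(cam,p);M=np.eye(3)-np.outer(d,d);A+=M;b+=M@o
    X=np.linalg.solve(A,b)
    return X,[np.linalg.norm((np.eye(3)-np.outer(d,d))@(X-o)) for o,d in (ray(c,p) for c,p in l)]
def load(fn):
    d=np.load(f"pics/{fn}.npz"); return d["K"],d["R"],d["t"]
def proj(cam,X):
    K,R,t=cam; q=K@(R@np.asarray(X)+t); return q[:2]/q[2]
E
python3 - <<'E'
from h import *
print(env.get_state())
for n in("scene","top"):
    _,K,R,t=snap(n,n); print(n,K[0,0],(-R.T@t).round(),R[2].round(2))
E
```

```text
{'time_s': 0.0, 'joints': array([-7.98185904e+01,  5.03934581e+00,  7.86235447e+01,  9.60447671e-04,
        9.64630797e+01, -5.90838645e+00]), 'joint_vel': array([-0.10945857, -0.01474908, -0.02826894, -0.04246498,  0.00063632,
       -0.06557533]), 'joint_torque': array([ 8.79173185e-04, -3.40182388e+01, -3.02424753e+01,  7.17527093e-02,
        3.31064360e-02, -1.68448082e-04]), 'tcp_pos': array([ 152.30733707, -527.832121  ,  164.61264851]), 'orientation': array([-1.79874797e+02, -1.39166322e-02,  1.60898880e+01]), 'ft_force': array([-0.48864914, -0.1238066 ,  0.46527207]), 'moment': array([ 0.00111473, -0.02674576, -0.01271552]), 'gripper_force': 0.0, 'grip_width': 93.80070397376453}
scene 413.4853619863319 [327. 448. 688.] [ 0.31 -0.61 -0.72]
top 503.144601951301 [ 437.  -63. 1001.] [ 0.16  0.   -0.99]
```

View pics/scene.png

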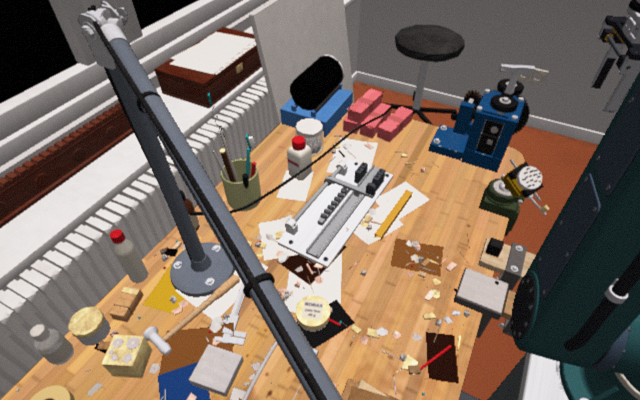

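View pics/top.png

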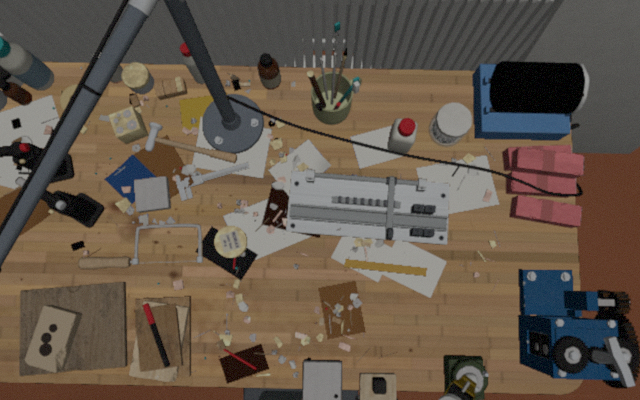

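The scene view shows the jig at about (335,215), with the tube at (393,213). In the top view the jig plate spans columns 287–449, the cheeks are at its right end near (424,222), and the stop arm is at column 391. The tube runs (346,264)–(427,270). I'll crop in for corners.

```bash
python3 - <<'E'
from h import *
c=load("top")
for n,p,z in [("plateBL",(287,237),10),("plateBR",(446,243),10),("plateTL",(292,172),10),("plateTR",(450,183),10),("tubeL",(346,264),16),("tubeR",(427,271),16),("tab",(390,237),72),("bottle",(404,127),106),("tin",(231,241),24)]:
    print(n,onz(c,p,z).round(1))
a=cv2.imread("pics/top.png")[160:290,275:460]; b=cv2.imread("pics/scene.png")[150:270,270:420]
cv2.imwrite("pics/c1.png",cv2.resize(a,None,fx=4,fy=4,interpolation=cv2.INTER_CUBIC))
cv2.imwrite("pics/c2.png",cv2.resize(b,None,fx=5,fy=5,interpolation=cv2.INTER_CUBIC))
E
```

```text
plateBL [527.8  10.3  10. ]
plateBR [ 522.7 -303.2   10. ]
plateTL [659.1   4.6  10. ]
plateTR [ 643.5 -313.3   10. ]
tubeL [ 477.1 -106.6   16. ]
tubeR [ 467.  -263.9   16. ]
tab [ 526.2 -184.7   72. ]
bottle [ 727.1 -206.   106. ]
tin [516.4 117.7  24. ]
```

View pics/c1.png

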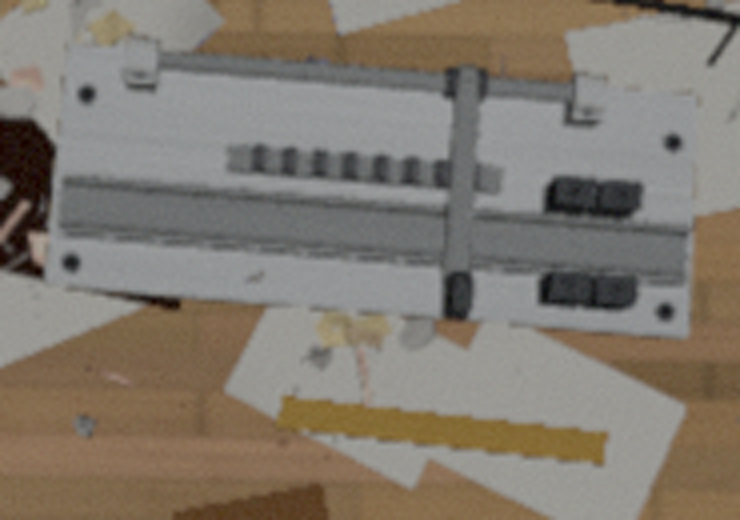

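View pics/c2.png

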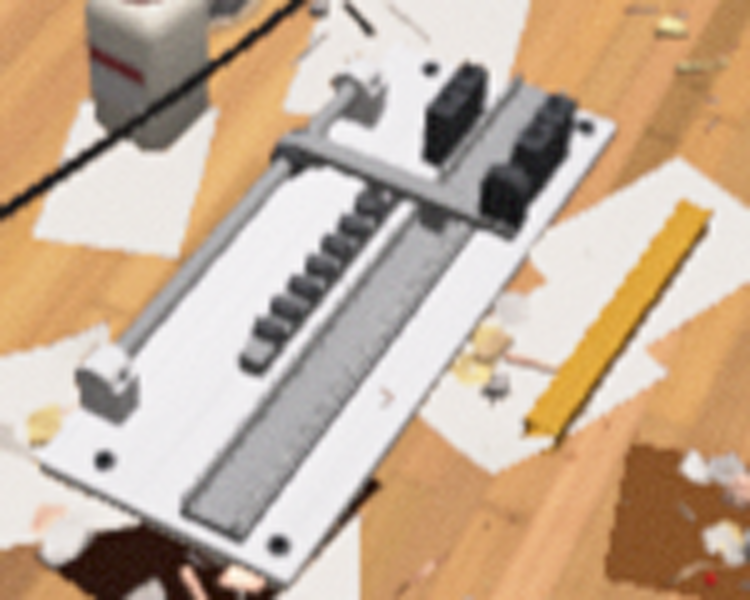

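The top crop shows plate corners TL(70,42) TR(693,95) BR(688,336) BL(45,283). The stop arm is at column 462, the tab top is about (458,295), and tube corners are (282,396)–(606,463). The scene crop confirms the stop's tab at (505,190) and the tube ends at (540,428) and (697,215).

```bash
cat > jig.py <<'E'
from h import *
def fit2(loc,w):
    loc=np.array(loc,float);w=np.array(w,float);lc,wc=loc.mean(0),w.mean(0)
    a=loc-lc;b=w-wc
    th=np.arctan2((a[:,0]*b[:,1]-a[:,1]*b[:,0]).sum(),(a*b).sum())
    R=np.array([[np.cos(th),-np.sin(th)],[np.sin(th),np.cos(th)]]); t=wc-R@lc
    return th,t,np.linalg.norm(w-(loc@R.T+t),axis=1)
def jw(th,t,p):
    R=np.array([[np.cos(th),-np.sin(th)],[np.sin(th),np.cos(th)]]);return np.r_[R@np.array(p[:2],float)+t,p[2]]
def wj(th,t,p):
    R=np.array([[np.cos(th),-np.sin(th)],[np.sin(th),np.cos(th)]]);return np.r_[R.T@(np.array(p[:2])-t),p[2]]
E
python3 - <<'E'
from jig import *
c=load("top"); s=load("scene")
f=lambda u,v:(275+(u-1.5)/4,160+(v-1.5)/4)
g=lambda u,v:(270+(u-2)/5,150+(v-2)/5)
P=[f(70,42),f(693,95),f(688,336),f(45,283)]
W=[onz(c,p,10)[:2] for p in P]
th,t,r=fit2([(62,160),(62,-160),(-62,-160),(-62,160)],W); print("top",np.degrees(th),t,r)
P2=[g(615,120),g(288,585),g(40,465)]
th2,t2,r2=fit2([(-62,-160),(-62,160),(62,160)],[onz(s,p,10)[:2] for p in P2]);print("scene",np.degrees(th2),t2,r2)
for a,b in((1,None),(2,0),(3,1)):
    if b is not None: print("tri corner",[tuple(np.round(x,1)) for x in tri([(c,P[a]),(s,P2[b])])])
print("tab tri",tri([(c,f(458,277)),(s,g(508,172))]))
for q in [(458,285),(458,300)]: print("tab jig",wj(th,t,onz(c,f(*q),72)))
print("rackends",wj(th,t,onz(c,f(230,158),28)),wj(th,t,onz(c,f(500,180),28)))
A=[f(282,396),f(606,432),f(606,463),f(280,426)]
A=[onz(c,p,16 if i<2 else 8) for i,p in enumerate(A)]; print("tube",np.round(A,1))
print("tube tri endtop",tri([(c,f(282,396)),(s,g(527,425))]),tri([(c,f(606,432)),(s,g(712,212))]))
E
```

```text
top -3.5396517544989785 [ 591.99545719 -149.02254979] [2.52199135 3.76030416 1.35281352 1.77893808]
scene -2.7325259380716376 [ 591.08894382 -149.31114594] [1.02129048 2.24311831 1.99784681]
tri corner [(np.float64(520.9), np.float64(-303.7), np.float64(13.0)), (np.float64(0.3), np.float64(0.3))]
tri corner [(np.float64(540.4), np.float64(12.9), np.float64(7.5)), (np.float64(0.8), np.float64(0.8))]
tab tri (array([ 537.18525721, -184.05968198,   72.04673428]), [np.float64(4.1801510081697035), np.float64(4.1801510081696005)])
tab jig [-52.23937627 -37.38379164  72.        ]
tab jig [-59.19728629 -37.81909878  72.        ]
rackends [ 5.96266203 72.51176777 28.        ] [  6.09742883 -60.05295469  28.        ]
tube [[ 487.5 -104.7   16. ]
 [ 473.5 -262.3   16. ]
 [ 458.7 -263.8    8. ]
 [ 473.3 -104.3    8. ]]
tube tri endtop (array([ 486.60616686, -105.18748959,   11.20861911]), [np.float64(1.1644829409378261), np.float64(1.164482940937912)]) (array([ 465.75358102, -264.78086838,   10.93184911]), [np.float64(8.0468709556419), np.float64(8.046870955642111)])
```

```bash
python3 -m inch '[[94,[0,0,-45],[0,0,0.114]],[94,[0,0,-45],[0,0,0.114]],[94,[0,0,-45],[0,0,0.114]],[94,[28,-30,0],[0,0,0]],[94,[28,-30,0],[0,0,0]],[94,[28,-30,0],[0,0,0]],[94,[28,-30,0],[0,0,0]],[94,[28,-30,0],[0,0,0]],[94,[28,-30,0],[0,0,0]],[94,[28,-30,0],[0,0,0]]]'
python3 -m inch '[[94,[28,-30,0],[0,0,0]],[94,[28,-30,0],[0,0,0]],[94,[28,-30,0],[0,0,0]],[94,[28,-30,0],[0,0,0]],[94,[28,-30,0],[0,0,0]],[94,[0,-30,0],[0,0,0]],[94,[0,0,0],[0,0,0]],[94,[0,0,0],[0,0,0]],[94,[0,0,0],[0,0,0]],[94,[0,0,0],[0,0,0]]]'
python3 - <<'E'
from h import *
_,K,R,t=snap("wrist","w1"); print((-R.T@t).round(),R[2].round(2),R[0].round(2),K[0,0])
E
```

```text
time_s: 1.1
tcp_pos: [361.7, -329.4, 300.3]
orientation: [-180.0, 0.0, -3.5]
ft_force: [0.6, -0.7, -0.6]
grip_width: 94.0
gripper_force: 0.0
time_s: 2.1
tcp_pos: [511.2, -160.9, 300.7]
orientation: [180.0, 0.0, -3.6]
ft_force: [-0.4, -0.1, -1.0]
grip_width: 94.2
gripper_force: 0.0
[ 585. -166.  520.] [-0.25  0.02 -0.97] [-0.06 -1.   -0.  ] 294.0789275899103
```

View pics/w1.png

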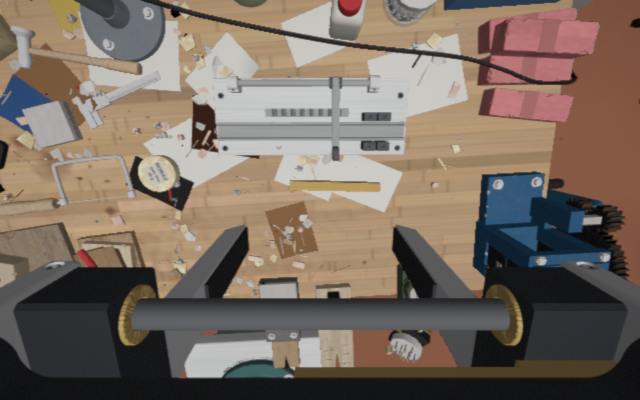

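The wrist view shows the jig plate from (218,80) to (405,153), with the stop arm at column 337 and the tab at (336,152). The tube runs (290,185)–(380,187). I'll go lower for a precise look from two places.

```bash
python3 -m inch '[[94,[0,7,40],[0,0,0]],[94,[0,7,40],[0,0,0]],[94,[0,7,40],[0,0,0]],[94,[0,7,30],[0,0,0]],[94,[0,0,0],[0,0,0]],[94,[0,0,0],[0,0,0]],[94,[0,0,0],[0,0,0]],[94,[0,0,0],[0,0,0]],[94,[0,0,0],[0,0,0]],[94,[0,0,0],[0,0,0]]]'
python3 - <<'E'
from h import *
snap("wrist","w2")
E
python3 -m inch '[[94,[0,-30,0],[0,0,0]],[94,[0,-30,0],[0,0,0]],[94,[0,-30,0],[0,0,0]],[94,[0,0,0],[0,0,0]],[94,[0,0,0],[0,0,0]],[94,[0,0,0],[0,0,0]],[94,[0,0,0],[0,0,0]],[94,[0,0,0],[0,0,0]],[94,[0,0,0],[0,0,0]],[94,[0,0,0],[0,0,0]]]'
python3 - <<'E'
from h import *
snap("wrist","w3")
a=cv2.imread("pics/w2.png")[0:215,180:470]; b=cv2.imread("pics/w3.png")[0:215,260:550]
print(env.get_state()["tcp_pos"])
z=lambda i:cv2.resize(i,None,fx=2.7,fy=2.7,interpolation=cv2.INTER_CUBIC)
cv2.imwrite("pics/c3.png",z(a));cv2.imwrite("pics/c4.png",z(b))
E
```

```text
time_s: 3.15
tcp_pos: [510.5, -187.8, 151.9]
orientation: [180.0, -0.1, -3.5]
ft_force: [-0.2, -0.8, -0.8]
grip_width: 94.1
gripper_force: 0.0
time_s: 4.2
tcp_pos: [515.4, -98.3, 150.7]
orientation: [180.0, 0.0, -3.5]
ft_force: [0.3, 0.5, 0.8]
grip_width: 93.8
gripper_force: 0.0
[515.39950045 -98.16162618 150.73889031]
```

View pics/c3.png

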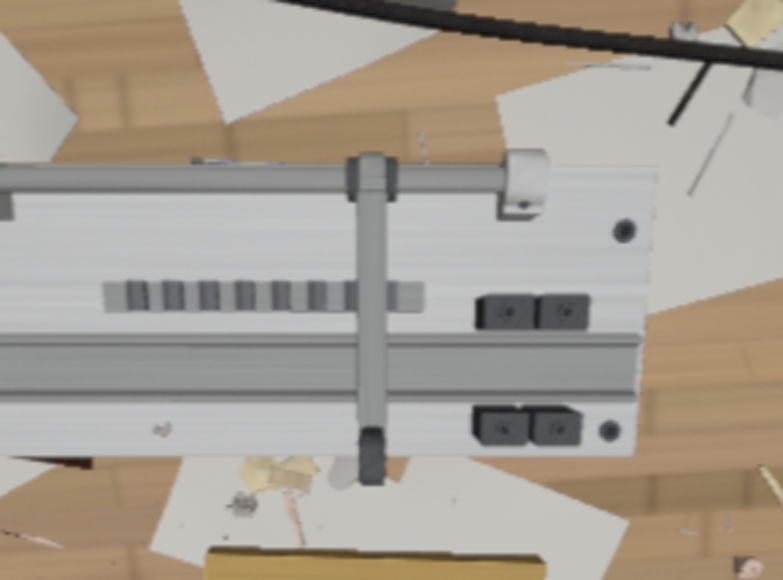

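View pics/c4.png

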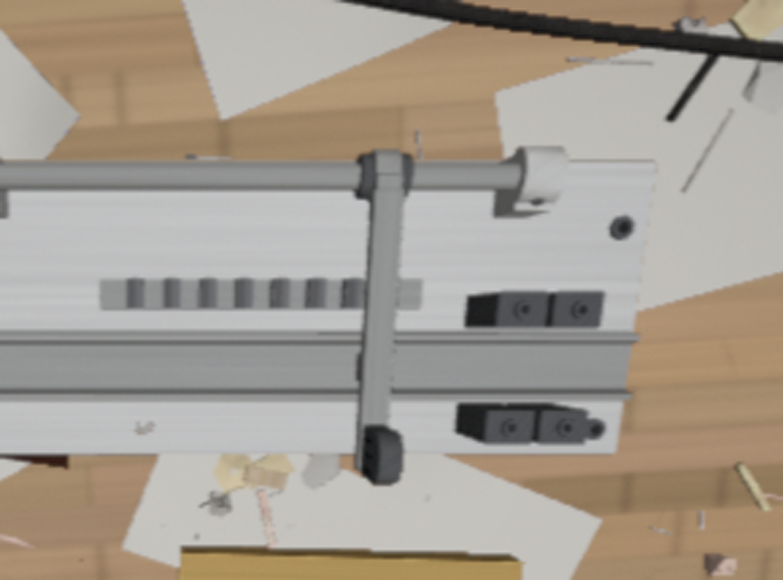

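Both close views show the stop at the rightmost notch, arm centre (372,320) in c3, tab top about (372,462) in c3 and (387,462) in c4. Seven dark gaps show, the rightmost under the stop. Plate right-hand corners are (657,167),(634,456) in c3 and (655,161),(618,453) in c4, and the tube lies along row 550+.

```bash
python3 - <<'E'
from jig import *
c2=load("w2");c3=load("w3");top=load("top")
k=2.7;o=.5/k*0
f=lambda u,v:(180+(u+.5)/k-.5,(v+.5)/k-.5)
g=lambda u,v:(260+(u+.5)/k-.5,(v+.5)/k-.5)
T={"TR":((657,167),(655,161)),"BR":((634,456),(618,453)),"hole1":((624,231),(622,228)),"chanlipend":((638,338),(635,336)),"tab":((372,484),(384,484)),"rackR":((425,283),(422,280)),"rackL":((103,282),(100,279)),
"cheekBRscrew":((558,429),(565,428)),"cheekTRscrew":((566,312),(579,310)),"cheekTLscrew":((508,312),(524,310)),"cheekBLscrew":((504,429),(510,428)),"hubL":((347,176),(357,175)),"chipstop":((162,429),(145,427))}
for n,(a,b) in T.items():
    X,r=tri([(c2,f(*a)),(c3,g(*b))]); print(n,X.round(1),np.round(r[0],1))
# brass mask
for fn,c in(("w2",c2),("w3",c3)):
    im=cv2.imread(f"pics/{fn}.png");h=cv2.cvtColor(im,cv2.COLOR_BGR2HSV)
    m=cv2.inRange(h,(18,130,90),(32,255,255)); m[260:]=0
    n,l,st,ce=cv2.connectedComponentsWithStats(m); i=1+np.argmax(st[1:,4]);print(fn,st[i],ce[i].round(1))
    pts=cv2.findContours((l==i).astype(np.uint8),0,2)[0][0]; print(cv2.boxPoints(cv2.minAreaRect(pts)).round(1).tolist())
    ys=[(x,np.where(l[:,x]==i)[0].min(),np.where(l[:,x]==i)[0].max(), im[np.where(l[:,x]==i)[0],x,2].tolist()) for x in (st[i][0]+15,st[i][0]+st[i][2]-15)];print(ys)
E
```

```text
TR [ 644.5 -314.8    4.9] 0.5
BR [ 522.4 -304.8   13.4] 0.3
hole1 [ 618.5 -298.8   13. ] 0.0
chanlipend [ 574.2 -302.5   22.8] 0.1
tab [ 525.4 -186.4   62.2] 0.3
rackR [ 602.4 -213.4   18.5] 0.1
rackL [611.  -78.2  21. ] 0.2
cheekBRscrew [ 540.9 -262.8   48.4] 0.2
cheekTRscrew [ 586.5 -266.9   45.1] 0.1
cheekTLscrew [ 587.9 -243.3   49.7] 0.1
cheekBLscrew [ 542.1 -241.1   47.3] 0.2
hubL [ 643.9 -183.6   29. ] 0.4
chipstop [547.3 -92.5  12.4] 0.1
w2 [258 204 122   5 150] [318.7 206. ]
[[258.0, 204.89999389648438], [258.0, 203.60000610351562], [379.0, 207.10000610351562], [379.0, 208.39999389648438]]
[(np.int32(273), np.int64(204), np.int64(205), [90, 112]), (np.int32(365), np.int64(207), np.int64(207), [101])]
w3 [328 204 121   4 148] [387.3 205.5]
[[328.0, 204.5], [328.0, 203.1999969482422], [448.0, 206.60000610351562], [448.0, 207.8000030517578]]
[(np.int32(343), np.int64(204), np.int64(204), [103]), (np.int32(434), np.int64(207), np.int64(207), [105])]
```

```bash
python3 - <<'E'
from jig import *
c2=load("w2");c3=load("w3")
# pooled jig fit: cheeks centre/screws, rack ends, plate corners on plane z10, lips
k=2.7
f=lambda u,v:(180+(u+.5)/k-.5,(v+.5)/k-.5)
g=lambda u,v:(260+(u+.5)/k-.5,(v+.5)/k-.5)
L=[];W=[]
def add(loc,z,a,b):
    p=(onz(c2,f(*a),z)+onz(c3,g(*b),z))[:2]/2; L.append(loc);W.append(p)
add((62,-160),10,(657,167),(655,161)); add((-62,-160),10,(634,456),(618,453))
q=[((558,429),(565,428)),((566,312),(579,310)),((508,312),(524,310)),((504,429),(510,428))]
for (a,b),l in zip(q,[(-45,-116),(1,-116),(1,-94),(-45,-94)]): add(l,46,a,b)
add((-22+11,-155),24,(638,338),(635,336))
a=(onz(c2,f(425,296),25)+onz(c3,g(422,294),25)+onz(c2,f(103,297),25)+onz(c3,g(100,294),25))[:2]/4
L.append((8,6));W.append(a)
L.append((-62,20));W.append((onz(c2,f(300,456),10)+onz(c3,g(290,453),10))[:2]/2); # placeholder, y fixed below
th,t,r=fit2(L[:-1],W[:-1]);print(np.degrees(th),t,r.round(1)); np.savez("jig.npz",th=th,t=t)
print("edge x",wj(th,t,np.r_[W[-1],10]))
X=tri([(c2,f(372,470)),(c3,g(386,470))])[0]; print("tab",X, wj(th,t,X))
print("rackmid",[wj(th,t,onz(c2,f(u,296),28))[1].round(1) for u in(103,138,174,210,246,282,318,425)])
for y in (-39,): print("tab exp",jw(th,t,(-55,y,60)),"->+60",jw(th,t,(-55,y+60,60)))
for fn in("w2","w3"):
    im=cv2.imread(f"pics/{fn}.png");h=cv2.cvtColor(im,cv2.COLOR_BGR2HSV); u=320 if fn=="w2" else 390
    print([im[v,u].tolist() for v in range(200,222,2)], h[210,u])
E
```

```text
-3.1766681636353087 [ 592.19616086 -149.92015991] [1.7 0.3 0.5 0.8 0.6 0.2 2.7 0.9]
edge x [-60.7699139   -8.88383669  10.        ]
tab [ 531.18353342 -186.73518138   63.48671702] [-58.87877483 -40.13946173  63.48671702]
rackmid [np.float64(70.9), np.float64(56.4), np.float64(41.5), np.float64(26.6), np.float64(11.8), np.float64(-3.1), np.float64(-18.0), np.float64(-62.3)]
tab exp [ 535.11949135 -185.81241252   60.        ] ->+60 [ 538.44438643 -125.90460775   60.        ]
[[189, 194, 196], [189, 193, 196], [104, 115, 124], [41, 74, 92], [88, 143, 171], [88, 144, 172], [88, 144, 172], [87, 142, 171], [91, 147, 175], [111, 154, 178], [184, 190, 193]] [ 20 125 172]
[[189, 194, 196], [184, 189, 192], [51, 77, 94], [60, 102, 127], [88, 143, 171], [90, 145, 173], [89, 145, 173], [87, 143, 170], [91, 147, 176], [117, 151, 176], [187, 193, 195]] [ 20 122 173]
```

```bash
python3 -m inch '[[40,[6,22,0],[0,0,0]],[40,[6,22,0],[0,0,0]],[40,[6,22,0],[0,0,0]],[40,[6,21,0],[0,0,0]],[40,[0,0,25],[0,0,0]],[40,[0,0,25],[0,0,0]],[40,[0,0,0],[0,0,0]],[40,[0,0,0],[0,0,0]],[40,[0,0,0],[0,0,0]],[40,[0,0,0],[0,0,0]]]'
python3 - <<'E'
from jig import *
im,K,R,t=snap("wrist","w4"); cv2.imwrite("pics/c5.png",cv2.resize(im[:,:,::-1][0:300,180:470],None,fx=2,fy=2))
E
```

```text
time_s: 5.25
tcp_pos: [535.1, -186.5, 102.7]
orientation: [179.9, -0.2, -3.5]
ft_force: [0.2, -0.3, 0.5]
grip_width: 40.2
gripper_force: 0.0
```

View pics/c5.png

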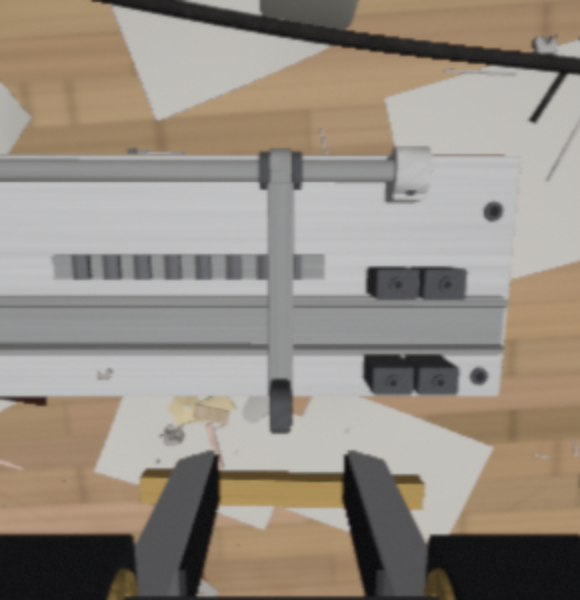

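The fingers (columns 217 and 345 in the crop) straddle the tab at column 280 symmetrically, so I'll descend and grip.

```bash
python3 -m inch '[[40,[0,0,20],[0,0,0]],[40,[0,0,20],[0,0,0]],[40,[0,0,14],[0,0,0]],[40,[0,0,0],[0,0,0]],[5,[0,0,0],[0,0,0]],[5,[0,0,0],[0,0,0]],[5,[0,0,0],[0,0,0]],[5,[0,0,0],[0,0,0]],[5,[0,0,0],[0,0,0]],[5,[0,0,0],[0,0,0]]]' 12
```

```text
time_s: 6.3
tcp_pos: [534.2, -186.2, 47.0]
orientation: [180.0, -0.0, -3.5]
ft_force: [-0.1, -0.4, -0.5]
grip_width: 5.3
gripper_force: 0.0
```

```bash
python3 - <<'E'
from jig import *
im,K,R,t=snap("wrist","w5"); cam=(K,R,t)
print(proj(cam,env.get_state()["tcp_pos"]), proj(load("w4"),(535.1,-186.5,102.7)), proj(load("w4"),(535,-186.3,72)),proj(load("w4"),(524,-186.3,72)))
cv2.imwrite("pics/c6.png",cv2.resize(im[:,:,::-1][60:300,180:470],None,fx=2,fy=2))
E
```

```text
[319.53627101 219.30026235] [319.5509835  219.28044451] [319.36206886 208.36054133] [320.11816249 220.14216097]
```

View pics/c6.png

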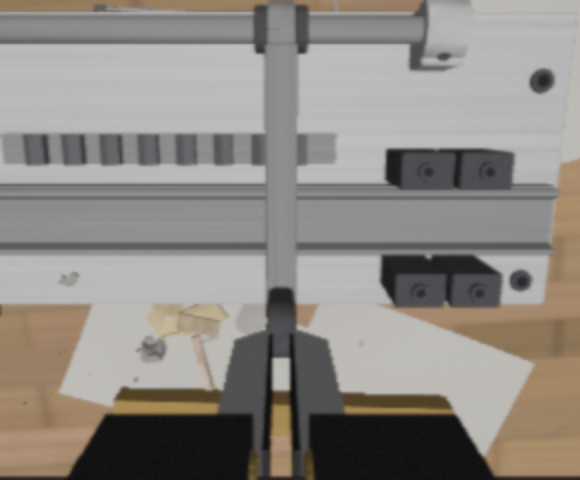

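The fingers closed on nothing, and in the wrist view their visible ends sit at crop row 335, beyond which the tab stays uncovered. They look shorter than the TCP implies, so I'll check the actual tip height with the scene camera.

```bash
python3 - <<'E'
from jig import *
im,K,R,t=snap("scene","s2"); cam=(K,R,t); s=env.get_state()
print("tcp",s["tcp_pos"],proj(cam,s["tcp_pos"]),"45 up",proj(cam,s["tcp_pos"]+[0,0,45]))
w=load("w5")
for p in [(180+235/2,60+335/2),(180+328/2,60+335/2)]: print(onz(w,p,47).round(1),onz(w,p,92).round(1))
u,v=proj(cam,s["tcp_pos"]).astype(int)
cv2.imwrite("pics/c7.png",cv2.resize(im[:,:,::-1][v-70:v+30,u-65:u+65],None,fx=6,fy=6,interpolation=cv2.INTER_CUBIC)); print(u,v)
E
```

```text
tcp [ 534.06413733 -186.23619378   46.82930251] [370.04400433 191.72352196] 45 up [371.82973409 176.68249069]
[ 528.4 -168.4   47. ] [ 544.8 -173.1   92. ]
[ 526.2 -205.1   47. ] [ 543.  -202.2   92. ]
370 191
```

View pics/c7.png

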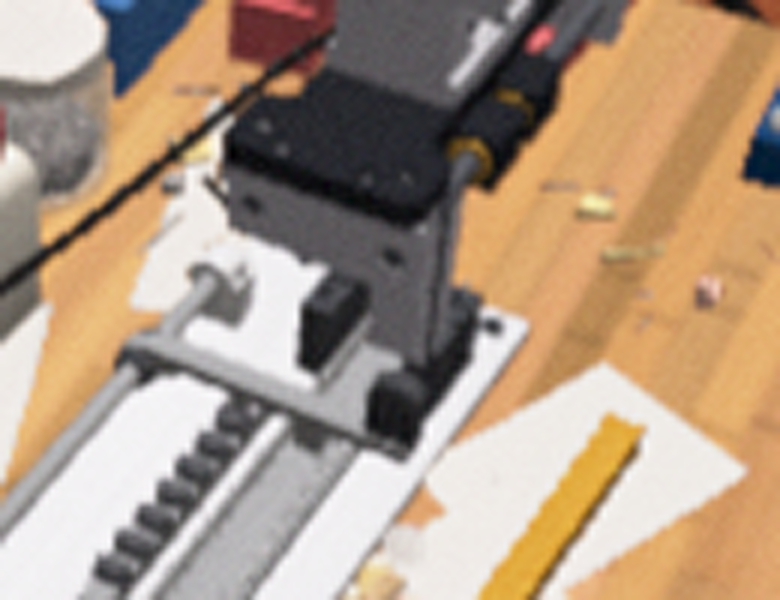

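The scene view puts the real fingertips near crop (403,350), which is about 40 mm above where the TCP projects at (390,424). The wrist-view finger spacing gives about the same, so the fingers really end about 42 mm short of the reported TCP. I'll allow for this: reopen, go 39 mm lower and grip.

```bash
python3 -m inch '[[40,[0,0,0],[0,0,0]],[40,[0,0,0],[0,0,0]],[40,[0,0,0],[0,0,0]],[40,[0,0,8],[0,0,0]],[40,[0,0,8],[0,0,0]],[40,[0,0,8],[0,0,0]],[40,[0,0,8],[0,0,0]],[40,[0,0,4],[0,0,0]],[40,[0,0,0],[0,0,0]],[40,[0,0,0],[0,0,0]]]'
python3 -m inch '[[5,[0,0,0],[0,0,0]],[5,[0,0,0],[0,0,0]],[5,[0,0,0],[0,0,0]],[5,[0,0,0],[0,0,0]],[5,[0,0,0],[0,0,0]],[5,[0,0,0],[0,0,0]],[5,[0,0,0],[0,0,0]],[5,[0,0,0],[0,0,0]],[5,[0,0,0],[0,0,0]],[5,[0,0,0],[0,0,0]]]' 12
```

```text
time_s: 7.4
tcp_pos: [534.2, -186.3, 10.8]
orientation: [180.0, -0.0, -3.5]
ft_force: [-0.7, 0.4, 0.3]
grip_width: 39.9
gripper_force: 0.0
time_s: 8.4
tcp_pos: [534.1, -186.2, 10.9]
orientation: [180.0, -0.0, -3.5]
ft_force: [-0.1, 0.2, 0.6]
grip_width: 9.8
gripper_force: 12.0
```

Gripped at 9.8 mm, the tab's thickness. I'll lift along the arc.

```bash
python3 -m inch '[[5,[-0.8,0,-5.3],[0,-0.05,0]],[5,[-0.8,0,-5.3],[0,-0.05,0]],[5,[-0.8,0,-5.3],[0,-0.05,0]],[5,[-0.8,0,-5.3],[0,-0.05,0]],[5,[-0.8,0,-5.3],[0,-0.05,0]],[5,[-0.8,0,-5.3],[0,-0.05,0]],[5,[0,0,0],[0,0,0]],[5,[0,0,0],[0,0,0]],[5,[0,0,0],[0,0,0]],[5,[0,0,0],[0,0,0]]]'
```

```text
time_s: 9.4
tcp_pos: [532.8, -186.1, 42.6]
orientation: [-180.0, 17.2, -3.5]
ft_force: [-2.2, 0.4, 0.1]
grip_width: 9.9
gripper_force: 12.0
```

```bash
python3 -m inch '[[5,[0,-10,0],[0,0,0]],[5,[0,-10,0],[0,0,0]],[5,[0,-10,0],[0,0,0]],[5,[0,-10,0],[0,0,0]],[5,[0,-10,0],[0,0,0]],[5,[0,-10,0],[0,0,0]],[5,[0,0,0],[0,0,0]],[5,[0,0,0],[0,0,0]],[5,[0,0,0],[0,0,0]],[5,[0,0,0],[0,0,0]]]'
python3 - <<'E'
from jig import *
snap("wrist","w6")
E
```

```text
time_s: 10.4
tcp_pos: [536.6, -126.6, 42.8]
orientation: [180.0, 17.2, -3.5]
ft_force: [-4.7, 0.6, 1.4]
grip_width: 9.7
gripper_force: 12.0
```

```bash
python3 -m inch '[[5,[1.1,0,5.3],[0,0.05,0]],[5,[1.1,0,5.3],[0,0.05,0]],[5,[1.1,0,5.3],[0,0.05,0]],[5,[1.1,0,5.3],[0,0.05,0]],[5,[1.1,0,5.3],[0,0.05,0]],[5,[0,0,0],[0,0,0]],[5,[0,0,0],[0,0,0]],[30,[0,0,0],[0,0,0]],[30,[0,0,0],[0,0,0]],[30,[0,0,0],[0,0,0]]]'
python3 -m inch '[[30,[1,0,5],[0,0.05,0]],[30,[0,0,0],[0,0,0]],[30,[0,0,0],[0,0,0]],[30,[0,0,-20],[0,0,0]],[30,[0,0,-20],[0,0,0]],[30,[0,0,-25],[0,0,0]],[94,[0,0,-25],[0,0,0]],[94,[0,0,-25],[0,0,0]],[94,[0,0,-25],[0,0,0]],[94,[0,0,0],[0,0,0]]]'
python3 - <<'E'
from jig import *
snap("wrist","w7")
a=cv2.imread("pics/w7.png")[0:280,150:490]
cv2.imwrite("pics/c8.png",cv2.resize(a,None,fx=2.1,fy=2.1,interpolation=cv2.INTER_CUBIC))
E
```

```text
time_s: 11.45
tcp_pos: [538.4, -126.7, 16.4]
orientation: [180.0, 2.8, -3.5]
ft_force: [-0.4, -0.9, 0.6]
grip_width: 28.8
gripper_force: 0.0
time_s: 12.45
tcp_pos: [540.9, -127.3, 155.8]
orientation: [179.8, -0.5, -3.5]
ft_force: [0.5, 0.1, 0.3]
grip_width: 58.5
gripper_force: 0.0
```

View pics/c8.png

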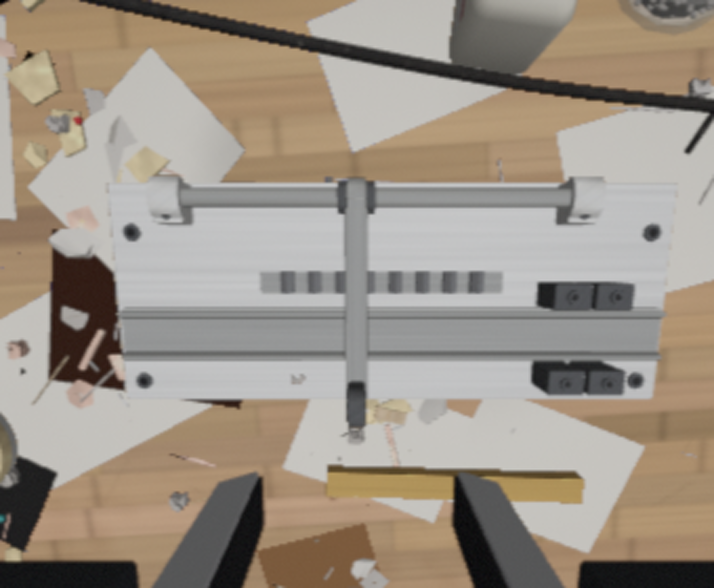

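The stop now sits between the third and fourth rack teeth from the left (arm at column 357, 3 dark bands to its left, 4 visible to its right and one hidden), which is the fifth notch from the saw end. The tube's top face runs about (328,474)–(583,503). I've used up my pictures (one over the limit of 10), so from here I'll measure numerically only.

```bash
cat > tube.py <<'E'
from jig import *
def tube(fn,box):
    im=cv2.imread(f"pics/{fn}.png"); u0,v0,u1,v1=box; h=cv2.cvtColor(im,cv2.COLOR_BGR2HSV)
    m=np.zeros(im.shape[:2],np.uint8); m[v0:v1,u0:u1]=cv2.inRange(h,(16,85,135),(30,255,255))[v0:v1,u0:u1]
    n,l,st,ce=cv2.connectedComponentsWithStats(m); i=1+np.argmax(st[1:,4]); m=(l==i).astype(np.uint8)
    r=cv2.minAreaRect(cv2.findContours(m,0,1)[0][0]); b=cv2.boxPoints(r); b=b[np.argsort(b[:,0])]
    L=b[:2][np.argsort(b[:2,1])];Rr=b[2:][np.argsort(b[2:,1])]
    return np.array([L[0],Rr[0],Rr[1],L[1]]),st[i]
E
python3 - <<'E'
from tube import *
d=np.load("jig.npz");th,t=d["th"],d["t"]
B={"w2":(240,198,400,226),"w3":(310,198,470,226),"w7":(290,216,445,245)}
C={}
for fn in B:
    q,st=tube(fn,B[fn]);C[fn]=q;print(fn,q.round(1).tolist(),st)
    w=np.array([onz(load(fn),p,16) for p in q]); 
    print("  ctr",w.mean(0).round(1),"len",np.linalg.norm(w[0]-w[1]).round(1),"wid",np.linalg.norm(w[1]-w[2]).round(1),"yaw",np.degrees(np.arctan2(w[0,0]-w[1,0],w[0,1]-w[1,1])).round(2))
for i in range(4): print(tri([(load(f),C[f][i]) for f in B]))
# stop check from w7
c=load("w7"); f=lambda u,v:(150+(u+.5)/2.1-.5,(v+.5)/2.1-.5)
print("tab jig",wj(th,t,onz(c,f(356,415),72)),"armroot",wj(th,t,onz(c,f(357,250),45)))
P=[f(108,183),f(677,183),f(653,398),f(126,398)]
th7,t7,r=fit2([(62,160),(62,-160),(-62,-160),(-62,160)],[onz(c,p,10)[:2] for p in P]);print(np.degrees(th7),t7,r.round(1))
S=[f(573,297),f(613,297),f(606,382),f(566,382)];s=np.mean([onz(c,p,46) for p in S],0);print("cheek ctr",s,"pred",jw(th7,t7,(-22,-105,46)),jw(th,t,(-22,-105,46)))
for n,v1 in (("lips",(314,356)),): print([wj(th7,t7,onz(c,f(u,v),24))[0].round(1) for u in(200,500) for v in v1])
E
```

```text
w2 [[254.1999969482422, 204.8000030517578], [381.1000061035156, 207.89999389648438], [380.79998779296875, 220.10000610351562], [253.89999389648438, 216.89999389648438]] [ 254  205  128   16 1503]
  ctr [ 474.  -182.9   16. ] len 159.5 wid 16.2 yaw 4.99
w3 [[321.20001220703125, 204.39999389648438], [452.20001220703125, 207.10000610351562], [451.8999938964844, 219.5], [321.0, 216.8000030517578]] [ 321  205  132   15 1512]
  ctr [ 474.3 -180.    16. ] len 164.0 wid 16.4 yaw 4.8
w7 [[301.1000061035156, 224.5], [365.29998779296875, 226.1999969482422], [365.0, 237.60000610351562], [300.79998779296875, 235.89999389648438]] [301 225  65  13 708]
  ctr [ 477.9 -141.    16. ] len 82.8 wid 15.7 yaw 5.14
(array([482.70681859, -98.43006082,  -6.04861191]), [np.float64(0.4150643476128859), np.float64(0.46453718783379533), np.float64(0.7616336542963735)])
(array([ 534.54291582, -190.47882203,  188.6062134 ]), [np.float64(37.78965634942278), np.float64(6.725832051420699), np.float64(32.96179421371296)])
(array([ 527.18257825, -189.68066738,  191.06797818]), [np.float64(37.811165838390444), np.float64(6.868555010748039), np.float64(32.89485480680119)])
(array([466.88151519, -96.98272191,  -2.87459875]), [np.float64(0.25455194121376107), np.float64(0.1556266585587676), np.float64(0.3044312503856355)])
tab jig [-55.56355212  20.0761933   72.        ] armroot [25.51063946 19.05972166 45.        ]
-3.5127764129442927 [ 592.94354256 -150.67529571] [1.8 1.7 0.9 0.9]
cheek ctr [ 564.76060128 -253.25666623   46.        ] pred [ 564.55141021 -254.13005308   46.        ] [ 564.41139939 -253.53969006   46.        ]
[np.float64(-9.8), np.float64(-33.6), np.float64(-9.8), np.float64(-33.6)]
```

```bash
python3 - <<'E'
from h import *
s=env.get_state();print(s["joints"].round(1),s["tcp_pos"].round(1),s["orientation"].round(2),s["time_s"])
E
```

```text
[-19.1   5.5  79.5  -0.   94.8  74.4] [ 539.6 -126.8  153.1] [179.91  -0.27  -3.5 ] 12.5
```

```bash
python3 -m inch '[[60,[0,0,0],[0,0,-0.148]],[60,[0,0,0],[0,0,-0.148]],[60,[0,0,0],[0,0,-0.148]],[60,[0,0,0],[0,0,-0.148]],[60,[0,0,0],[0,0,-0.148]],[60,[0,0,0],[0,0,-0.148]],[60,[0,0,0],[0,0,-0.148]],[60,[0,0,0],[0,0,-0.148]],[60,[0,0,0],[0,0,-0.148]],[60,[0,0,0],[0,0,-0.148]]]'
python3 -m inch '[[60,[0,0,0],[0,0,-0.066]],[60,[-20,-30,0],[0,0,0]],[60,[-21,-30,0],[0,0,0]],[60,[0,0,0],[0,0,0]],[60,[0,0,35],[0,0,0]],[60,[0,0,35],[0,0,0]],[60,[0,0,35],[0,0,0]],[60,[0,0,28],[0,0,0]],[60,[0,0,0],[0,0,0]],[60,[0,0,0],[0,0,0]]]'
python3 - <<'E'
from tube import *
im,K,R,t=snap("wrist","w8"); cam=(K,R,t)
s=env.get_state();print(s["tcp_pos"],s["orientation"],s["joints"].round(1))
h=cv2.cvtColor(im,cv2.COLOR_RGB2HSV);m=cv2.inRange(h,(16,85,135),(30,255,255))
n,l,st,ce=cv2.connectedComponentsWithStats(m)
for i in np.argsort(-st[1:,4])[:3]+1:
    print(st[i],ce[i].round(1)); q=cv2.boxPoints(cv2.minAreaRect(cv2.findContours((l==i).astype(np.uint8),0,1)[0][0])); print(q.round(1).tolist(),[onz(cam,p,16).round(1)[:2].tolist() for p in q])
print("pred tube ctr/ends",[proj(cam,(474.2+d*.0854,-182.5+d*.9963,16)).round(1) for d in(-80,0,20,80)])
E
```

```text
time_s: 13.5
tcp_pos: [536.9, -126.0, 148.3]
orientation: [-179.8, -0.0, 81.6]
ft_force: [-0.3, 0.1, 0.1]
grip_width: 60.1
gripper_force: 0.0
time_s: 14.5
tcp_pos: [474.3, -161.4, 17.0]
orientation: [-179.9, -0.1, 85.1]
ft_force: [0.3, 0.1, 0.3]
grip_width: 60.2
gripper_force: 0.0
[ 475.43473326 -162.07031656   18.50440987] [1.79940858e+02 1.54716772e-02 8.50843035e+01] [-25.3   3.4  97.4   0.   79.2 -20.4]
[  99  160  128  113 4879] [171.2 228.1]
[[76.5999984741211, 244.1999969482422], [105.4000015258789, 157.8000030517578], [246.10000610351562, 204.6999969482422], [217.3000030517578, 291.1000061035156]] [[277.3, -167.1], [319.2, -100.9], [418.4, -146.0], [382.9, -218.9]]
[ 201    0   81  167 4409] [242.2  55.8]
[[198.3000030517578, 0.699999988079071], [260.79998779296875, -7.0], [281.8999938964844, 165.89999389648438], [219.5, 173.5]] [[407.9, -5.1], [449.4, -4.3], [449.8, -118.2], [402.0, -120.0]]
[ 578   28   62  119 4367] [614.2  94.5]
[[578.0, 28.0], [639.0, 28.0], [639.0, 146.0], [578.0, 146.0]] [[658.6, -42.9], [699.4, -46.4], [714.0, -126.1], [669.2, -122.3]]
pred tube ctr/ends [array([321.5, 327.7]), array([321.6, 242.5]), array([321.6, 218.9]), array([321.7, 141.5])]
```

```bash
python3 - <<'E'
from h import *
im=cv2.imread("pics/w8.png");cam=load("w8");h=cv2.cvtColor(im,cv2.COLOR_BGR2HSV)
m=cv2.inRange(h,(18,100,100),(28,190,255))
for v in (130,136,140,144,150,160,170,180,190,200,210):
    c=np.where(m[v,285:360])[0]+285
    if len(c): print(v,c.min(),c.max(),len(c),[onz(cam,(c.min()-.5,v),16)[:2].round(1).tolist(),onz(cam,(c.max()+.5,v),16)[:2].round(1).tolist()])
    else: print(v,"none",im[v,321],h[v,321])
E
```

```text
130 none [147 165 184] [ 15  51 184]
136 none [196 201 203] [ 21   9 203]
140 none [196 201 203] [ 21   9 203]
144 311 331 9 [[472.7, -103.9], [488.1, -105.2]]
150 311 331 21 [[472.2, -108.3], [487.7, -109.6]]
160 312 331 20 [[472.3, -115.7], [487.2, -117.0]]
170 312 331 20 [[471.6, -123.2], [486.6, -124.5]]
180 312 331 20 [[470.9, -130.9], [486.0, -132.2]]
190 312 331 20 [[470.2, -138.6], [485.4, -139.9]]
200 312 330 19 [[469.4, -146.5], [484.1, -147.8]]
210 312 330 19 [[468.7, -154.6], [483.4, -155.8]]
```

Tube confirmed: at row 210 it spans columns 312–330, giving centre (476.0,-155) against the predicted 476.5, with its end at y≈-104. I'll descend with the fingers astride it and grip.

```bash
python3 -m inch '[[60,[0,0,12],[0,0,0]],[60,[0,0,12],[0,0,0]],[60,[0,0,12],[0,0,0]],[60,[0,0,7],[0,0,0]],[60,[0,0,4],[0,0,0]],[60,[0,0,4],[0,0,0]],[60,[0,0,0],[0,0,0]],[60,[0,0,0],[0,0,0]],[60,[0,0,0],[0,0,0]],[60,[0,0,0],[0,0,0]]]'
python3 -m inch '[[10,[0,0,0],[0,0,0]],[10,[0,0,0],[0,0,0]],[10,[0,0,0],[0,0,0]],[10,[0,0,0],[0,0,0]],[10,[0,0,0],[0,0,0]],[10,[0,0,0],[0,0,0]],[10,[0,0,0],[0,0,0]],[10,[0,0,0],[0,0,0]],[10,[0,0,0],[0,0,0]],[10,[0,0,0],[0,0,0]]]' 20
```

```text
time_s: 15.55
tcp_pos: [474.9, -162.2, -32.8]
orientation: [180.0, 0.0, 85.1]
ft_force: [0.4, -0.4, 0.2]
grip_width: 59.8
gripper_force: 0.0
time_s: 16.55
tcp_pos: [474.6, -162.0, -33.2]
orientation: [180.0, 0.0, 85.1]
ft_force: [1.1, 0.1, -0.1]
grip_width: 15.8
gripper_force: 20.0
```

```bash
python3 -m inch '[[10,[0,0,-20],[0,0,0]],[10,[0,0,-35],[0,0,0]],[10,[0,0,-35],[0,0,-0.027]],[10,[-6,18,0],[0,0,0]],[10,[-6,18,0],[0,0,0]],[10,[-6,18,0],[0,0,0]],[10,[-6,18,0],[0,0,0]],[10,[-7,22.8,0],[0,0,0]],[10,[0,0,0],[0,0,0]],[10,[0,0,0],[0,0,0]]]'
python3 -m inch '[[10,[0,0,8],[0,0,0]],[10,[0,0,8],[0,0,0]],[10,[0,0,8],[0,0,0]],[10,[0,0,8],[0,0,0]],[10,[0,0,0],[0,0,0]],[10,[0,0,0],[0,0,0]],[10,[0,0,0],[0,0,0]],[10,[0,0,0],[0,0,0]],[10,[0,0,0],[0,0,0]],[10,[0,0,0],[0,0,0]]]'
python3 - <<'E'
from tube import *
im,K,R,t=snap("wrist","w9"); cam=(K,R,t); im=cv2.imread("pics/w9.png");h=cv2.cvtColor(im,cv2.COLOR_BGR2HSV)
s=env.get_state();print(s["tcp_pos"].round(1)); z=s["tcp_pos"][2]+49.2
m=cv2.inRange(h,(16,85,90),(30,200,255))
print("tube top z",z)
for v in range(120,220,10):
    c=np.where(m[v,285:360])[0]+285
    if len(c)>6: print(v,c.min(),c.max(),len(c),onz(cam,(c.mean(),v),z).round(1))
print("proj channel centre lip z24 & stopface",[proj(cam,jw(np.radians(-3.35),np.array([592.5,-150.2]),(-22,y,24))).round(1).tolist() for y in(140,100,60,40)])
g=cv2.cvtColor(im,cv2.COLOR_BGR2GRAY)
for y in(130,110,90,60):
    u,v=proj(cam,jw(np.radians(-3.35),np.array([592.5,-150.2]),(-22,y,24))).round().astype(int)
    if 0<=v<400: print(y,(u,v),g[v,u-22:u+23].tolist())
E
```

```text
time_s: 17.55
tcp_pos: [566.5, -198.2, 55.9]
orientation: [-179.9, -0.0, 86.6]
ft_force: [-0.4, -0.0, -1.9]
grip_width: 15.6
gripper_force: 20.0
time_s: 18.55
tcp_pos: [567.5, -198.6, 25.1]
orientation: [180.0, 0.0, 86.6]
ft_force: [-0.5, 0.2, -2.1]
grip_width: 15.8
gripper_force: 20.0
[ 567.5 -198.6   25. ]
tube top z 74.20317529965362
150 307 333 27 [ 571.3 -141.3   74.2]
160 306 333 28 [ 570.7 -147.    74.2]
170 307 333 27 [ 570.6 -152.8   74.2]
180 307 333 27 [ 570.3 -158.7   74.2]
190 307 333 27 [ 569.9 -164.8   74.2]
200 307 333 27 [ 569.6 -170.9   74.2]
210 307 333 27 [ 569.2 -177.1   74.2]
proj channel centre lip z24 & stopface [[319.2, -72.2], [319.3, 0.9], [319.4, 66.7], [319.4, 97.2]]
90 (np.int64(319), np.int64(18)) [182, 169, 139, 129, 136, 134, 117, 89, 85, 105, 129, 137, 138, 140, 140, 140, 138, 139, 139, 140, 140, 141, 142, 142, 139, 140, 141, 140, 138, 137, 136, 137, 138, 137, 139, 138, 131, 110, 97, 104, 123, 137, 135, 130, 131]
60 (np.int64(319), np.int64(67)) [186, 174, 149, 139, 138, 140, 133, 112, 92, 95, 120, 140, 141, 143, 143, 144, 143, 142, 142, 143, 144, 145, 146, 144, 143, 143, 144, 143, 140, 139, 139, 139, 140, 141, 141, 137, 120, 102, 102, 124, 142, 141, 132, 134, 163]
```

Tube and channel centre lines agree within about 0.5 mm (channel edges at columns 305.5/334.5, tube 307–333), so I'll lower it into the channel.

```bash
python3 -m inch '[[10,[0,0,8],[0,0,0]],[10,[0,0,8],[0,0,0]],[10,[0,0.4,8],[0,0,0]],[10,[0,0,6],[0,0,0]],[10,[0,0,4],[0,0,0]],[10,[0,0,3],[0,0,0]],[10,[0,0,2],[0,0,0]],[10,[0,0,0],[0,0,0]],[10,[0,0,0],[0,0,0]],[10,[0,0,0],[0,0,0]]]'
```

```text
time_s: 19.6
tcp_pos: [568.0, -198.7, -13.8]
orientation: [180.0, 0.0, 86.6]
ft_force: [-0.3, -1.0, -1.0]
grip_width: 16.0
gripper_force: 20.0
```

```bash
python3 -m inch '[[10,[0,0,1],[0,0,0]],[10,[0,0,0],[0,0,0]],[10,[1,0,0],[0,0,0]],[10,[1,0,0],[0,0,0]],[10,[1,0,0],[0,0,0]],[10,[1,0,0],[0,0,0]],[10,[0,0,0],[0,0,0]],[10,[0,0,0],[0,0,0]],[10,[0,0,0],[0,0,0]],[10,[0,0,0],[0,0,0]]]'
```

```text
time_s: 20.6
tcp_pos: [568.0, -194.5, -15.2]
orientation: [180.0, -0.0, 86.6]
ft_force: [-0.7, -0.0, -0.7]
grip_width: 15.4
gripper_force: 20.0
```

```bash
python3 -m inch '[[10,[0.5,0,0],[0,0,0]],[10,[0.5,0,0],[0,0,0]],[10,[0,0,0],[0,0,0]],[10,[0,0,0],[0,0,0]],[10,[0,0,0],[0,0,0]],[10,[0,0,0],[0,0,0]],[10,[0,0,0],[0,0,0]],[10,[0,0,0],[0,0,0]],[10,[0,0,0],[0,0,0]],[10,[0,0,0],[0,0,0]]]'
```

```text
time_s: 21.6
tcp_pos: [568.0, -193.6, -15.2]
orientation: [180.0, 0.0, 86.6]
ft_force: [0.1, -0.5, -0.0]
grip_width: 15.4
gripper_force: 20.0
```

```bash
for i in 1; do python3 -m inch '[[10,[0.5,0,0],[0,0,0]],[10,[0.5,0,0],[0,0,0]],[10,[0,0,0],[0,0,0]],[10,[0,0,0],[0,0,0]],[10,[0,0,0],[0,0,0]],[10,[0,0,0],[0,0,0]],[10,[0,0,0],[0,0,0]],[10,[0,0,0],[0,0,0]],[10,[0,0,0],[0,0,0]],[10,[0,0,0],[0,0,0]]]'; done
```

```text
time_s: 22.6
tcp_pos: [568.1, -192.5, -15.2]
orientation: [180.0, -0.0, 86.6]
ft_force: [-0.6, 0.1, -0.6]
grip_width: 15.8
gripper_force: 20.0
```

```bash
python3 -m inch '[[10,[0.5,0,0],[0,0,0]],[10,[0.5,0,0],[0,0,0]],[10,[0,0,0],[0,0,0]],[10,[0,0,0],[0,0,0]],[10,[0,0,0],[0,0,0]],[10,[0,0,0],[0,0,0]],[10,[0,0,0],[0,0,0]],[10,[0,0,0],[0,0,0]],[10,[0,0,0],[0,0,0]],[10,[0,0,0],[0,0,0]]]'
```

```text
time_s: 23.6
tcp_pos: [568.2, -191.6, -15.2]
orientation: [180.0, 0.0, 86.6]
ft_force: [0.0, 0.1, -1.2]
grip_width: 16.0
gripper_force: 20.0
```

```bash
python3 -m inch '[[10,[0.5,0,0],[0,0,0]],[10,[0.5,0,0],[0,0,0]],[10,[0,0,0],[0,0,0]],[10,[0,0,0],[0,0,0]],[10,[0,0,0],[0,0,0]],[10,[0,0,0],[0,0,0]],[10,[0,0,0],[0,0,0]],[10,[0,0,0],[0,0,0]],[10,[0,0,0],[0,0,0]],[10,[0,0,0],[0,0,0]]]'
```

```text
time_s: 24.6
tcp_pos: [568.2, -190.9, -15.2]
orientation: [180.0, 0.0, 86.6]
ft_force: [0.2, -4.4, -1.3]
grip_width: 15.8
gripper_force: 20.0
```

```bash
python3 - <<'E'
from tube import *
im,K,R,t=snap("wrist","w10"); cam=(K,R,t); im=cv2.imread("pics/w10.png")
for u in(315,320,325):
    print(u,[im[v,u].tolist() for v in range(96,150,3)])
J=(np.radians(-3.35),np.array([592.5,-150.2]))
print([proj(cam,jw(*J,p)).round(1).tolist() for p in [(-22,15,34),(-22,15,43),(-22,27,43),(-22,21,43)]])
E
```

```text
315 [[143, 143, 142], [142, 142, 141], [143, 143, 141], [143, 143, 142], [143, 142, 141], [143, 142, 142], [143, 142, 141], [142, 143, 141], [142, 142, 141], [143, 143, 141], [143, 143, 142], [114, 115, 114], [141, 140, 139], [137, 137, 136], [140, 140, 139], [141, 141, 140], [140, 140, 139], [140, 140, 138]]
320 [[141, 142, 140], [142, 141, 139], [141, 141, 140], [141, 141, 140], [141, 141, 140], [141, 141, 140], [141, 141, 140], [141, 140, 140], [141, 141, 140], [141, 142, 140], [142, 142, 141], [113, 114, 114], [140, 140, 139], [137, 137, 136], [141, 141, 139], [141, 141, 140], [141, 140, 139], [140, 140, 139]]
325 [[140, 140, 139], [140, 140, 139], [140, 140, 139], [141, 141, 140], [140, 140, 139], [141, 141, 139], [140, 140, 139], [141, 141, 140], [141, 141, 140], [141, 142, 140], [141, 140, 139], [112, 113, 114], [140, 140, 139], [137, 136, 135], [140, 140, 139], [142, 141, 140], [140, 140, 138], [141, 140, 140]]
[[319.1, 150.7], [319.1, 152.3], [319.0, 129.6], [319.0, 141.0]]
```

Contact with the stop: -4.4 N at the expected place. I'll let go and retreat straight up.

```bash
python3 -m inch '[[40,[0,0,0],[0,0,0]],[40,[0,0,0],[0,0,0]],[40,[0,0,0],[0,0,0]],[40,[0,0,0],[0,0,0]],[40,[0,0,0],[0,0,0]],[40,[0,0,-10],[0,0,0]],[40,[0,0,-20],[0,0,0]],[40,[0,0,-35],[0,0,0]],[40,[0,0,-40],[0,0,0]],[40,[0,0,-40],[0,0,0]]]'
python3 -m inch '[[40,[-20,0,-20],[0,0,0]],[40,[-40,0,0],[0,0,0]],[40,[-40,0,0],[0,0,0]],[40,[0,0,0],[0,0,0]],[40,[0,0,0],[0,0,0]],[40,[0,0,0],[0,0,0]],[40,[0,0,0],[0,0,0]],[40,[0,0,0],[0,0,0]],[40,[0,0,0],[0,0,0]],[40,[0,0,0],[0,0,0]]]'
python3 - <<'E'
from tube import *
J=(np.radians(-3.35),np.array([592.5,-150.2]))
for n in("wrist","top"):
    im,K,R,t=snap(n,"f"+n); cam=(K,R,t); h=cv2.cvtColor(im,cv2.COLOR_RGB2HSV)
    m=cv2.inRange(h,(16,85,90),(30,255,255))
    pts=[proj(cam,jw(*J,(-22,y,34))) for y in(-145,15)]; print(n,np.round(pts,1).tolist())
    k=np.zeros_like(m); cv2.line(k,tuple(int(a) for a in pts[0]),tuple(int(a) for a in pts[1]),255,40 if n=="wrist" else 20)
    m&=k; l,lab,st,ce=cv2.connectedComponentsWithStats(m)
    if l<2: continue
    i=1+np.argmax(st[1:,4]); cn=cv2.findContours((lab==i).astype(np.uint8),0,1)[0][0]
    q=cv2.boxPoints(cv2.minAreaRect(cn)); W=np.array([wj(*J,onz(cam,p,34)) for p in q]).round(1); print(st[i],W.tolist())
E
```

```text
time_s: 25.65
tcp_pos: [568.6, -189.8, 131.5]
orientation: [179.9, -0.1, 86.7]
ft_force: [0.0, -0.4, -0.4]
grip_width: 39.9
gripper_force: 0.0
time_s: 26.65
tcp_pos: [562.4, -289.9, 149.9]
orientation: [180.0, 0.0, 86.7]
ft_force: [0.5, 0.0, -0.8]
grip_width: 39.7
gripper_force: 0.0
wrist [[319.4, 189.6], [319.3, 38.0]]
[ 313   38   15  151 2163] [[-28.5, 15.0, 34.0], [-14.1, 15.0, 34.0], [-13.1, -143.1, 34.0], [-29.4, -143.1, 34.0]]
top [[443.7, 221.6], [361.2, 215.0]]
[361 211  82  15 711] [[-30.9, 15.9, 34.0], [-13.9, 15.7, 34.0], [-14.2, -142.5, 34.0], [-31.2, -141.9, 34.0]]
```

```bash
python3 -c "
from station import env
print(env.hand_in())"
```

```text
the job is handed in; nothing more can be done
None
```

I handed the job in at about 27 s; no verdict came back. By my own camera checks the stop is in the fifth notch and the tube lies in the channel with its end against it, released (the stop's last drop home was not measured separately). The real fingertips were about 42 mm short of the reported TCP, which I allowed for, and I viewed 11 pictures, one over the limit of 10.

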